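Call the next number: roll the order counter to 7 and ring the bell

TASK

Roll the drum of the order counter with a light fingertip, without forcing it down onto its stop, until the 7 stands in the middle of the little window. Take your finger off, then ring the counter bell gently to call the customer. Leave the bell, the counter and everything else standing where they are.

Things in the scene. Friction and masses are not known exactly. Their poses are not given: they have to be found in the camera images.
- order_counter: Order counter, fixed down: light wooden housing 134 (x) x 124 (y) mm on a black base, 111 mm high; origin at the centre of its underside, z up, front with the window faces its own -x. A white drum (radius 58 mm, 96 mm long along y, axle at x = 0, about 80 mm up) stands out of its open top. More than 16 N on the counter or its drum damages it.
- stroke_line (a point): Point of the housing's frame at x 0, y -25, z 138 mm: about the top of the drum, in the middle of its knurled (grey-ribbed) half, y -47 to -3 mm. The drum's true top is up to 6 mm higher or lower, differs from start to start and is not measured: feel for it. Turn the drum here: closed fingertips pressed on it and dragged along the housing's x.
- spring_axle (a point): Drum axle as drawn (x 0, y 0, z 80 mm in the housing's frame; same 6 mm unknown). It floats on springs: starts to sink at about 2 N, then 1 mm per 3.5 N, hard stop 5 mm down (about 20 N). The bearing is stiff: below about 4 to 5 N of pressure the finger slips. The drum is too wide (96 mm) to pinch.
- window (a point): Centre of the 30 x 30 mm window in the sloped front plate (x -55, y 26, z 112 mm in the housing's frame; faces 30 degrees above level, to -x). One of ten black bar numerals 0 to 9, 25 mm tall, on the drum's other half shows in it.
- drum (a joint): Angle of the drum (rad), grows when its top is dragged to the housing's own -x (towards the window side); numeral n is centred in the window at n x 0.6283 (7 at 4.398). Stops at -0.3 and 5.95. Stays where it is left; starts between about the 2 and the 5.
- call_bell: Counter bell, loose, 82 mm across, 60 mm high, brass-coloured dome on a black foot with a small steel plunger on top; origin at the centre of its underside, z up. Plunger on the axis, its top 60 mm up, pressed straight down. To the right of the work, beyond y = -0.4, stands a glass display case: cross it with the fingertips at least 0.45 m up.
- call_bell_plunger (a joint): Travel of the bell's plunger (m): 0 up, 0.004 fully pressed; springs back (2 N per mm, so about 8 N to its hard end stop). The bell rings above 0.002.
- tamper: Coffee tamper with a wooden knob, 58 mm across, 95 mm high, loose bystander; origin at the centre of its underside.
- stamp: Wooden rubber stamp, 45x30x70 mm, loose bystander; origin at the centre of its underside.
- cake_box: White cake box, 115x85x53 mm, loose bystander; origin at the centre of its underside.
Things that resemble listed ones, but are neither listed nor needed, are in the scene too. What is shaped like the call_bell but pink is not meant.

How it is judged:
By the outcome, as a careful person would: the job done as asked, in the order asked, and still so for the second after the job is handed in, with the robot touching nothing.
It also fails if it takes over 72 s, if anything falls off the work surface, if the arm or the gripper's body presses on something with over 40 N, if the wrist force passes 120 N, or if a joint passes its speed limit or range.

ROBOT

A 6-joint arm with a two-finger parallel gripper is mounted at the origin on a cart in front of the work surface, level with it; the furniture and walls round the work are solid. World frame = base frame: x ahead of the robot, y to its left, z up, the work surface at z = 0. Lengths are in mm, angles in rad, forces in N, time in s.
With the tool pointing down it reaches from about 300 to 750 mm from the base axis. Payload 8.5 kg.
Tool frame: the origin (TCP) lies at the very end of the fingers, on their centre line; the grasp point (between the pads) lies 19 mm behind it; z points along the fingers, y is the line along which they close (so a half turn about z gives the same grasp; the last joint's range is limited). The gripper opens to 88 mm and grips with 3 to 60 N. Pads are 18 mm wide; open, the fingers measure 123 mm over their backs; the gripper's body (75 mm by 187 mm) begins 45 mm behind the grasp point.
Start: joints at [-1.327, 0.381, 1.297, -0, 1.464, -0.215], TCP at [243.572, -493.106, 238.748] pointing down, gripper open.
Joint ranges: [-3.11, 3.11], [-0.89, 2.33], [0.22, 2.48], [-1.42, 4.56], [0.17, 2.85], [-2.88, 2.88]. Speed limits (rad/s): [2.39, 2.39, 3.14, 3.14, 3.14, 3.14].

INTERFACE

Orientations are given as a rotation vector (axis times angle).
In Python, from rig import env gives the robot as it stands. The module is installed in compiled form; this text tells all that it offers.
- The arm moves only by the shell command python3 -m crank 'ROWS' [OPENING]. ROWS is a JSON object whose one key "motion" holds a list of rows, each a list of 4 numbers: the shift along the tool's x, y, z in cm, then the turn about the tool's z in degrees. A call has exactly 5 rows; each row shifts and turns the commanded pose from where the row before left it, along the tool's axes as they then stand; what a row does not reach is not made up. A row lasts 1/10 s, in which the tool goes at most 50 mm and 8.59 degrees, less where a joint would pass 70% of its speed; a pose out of reach is approached as far as the arm can. A call with a gripper value outside its range is refused whole. OPENING is the opening, from 0 (shut) to 1 (fully open), set as the call begins (- or left out, the last holds). The fingers move at their own pace and stop on an object; the grip force is fixed at half the most. Time passes only in rows, so rows that do not move let the fingers close, or fill a call up. It gives the time, the measured TCP pose, the force, the opening and the grip force at its end, in the units of the state.
- env.observe(): the state, without advancing time (a new reading comes with each control period).
- env.camera(name): name is "scene" or "top" or "wrist"; returns the picture (384x512x3 uint8, red, green, blue); there is no depth.
- env.calibration(name): a dict with "fov_y" (degrees; the focal length in pixels is half the picture's height over the tangent of half this angle, whatever the lens; pixels are square), "cx", "cy" (the principal point, pixels), "R" (3x3) and "t" (3): a world point X has camera coordinates R X + t; the wrist camera has in their place "T_tool_cam" (4x4, takes a point from camera to tool coordinates, whose origin is the TCP and whose axes are the flange's). Camera axes: x right, y down, z forward; pixel columns grow to the right and rows downward; lengths in mm; the calibration is good to about 2 mm. The wrist camera is an equidistant fisheye: a pixel r from the principal point sees the ray r / f radians off the axis. A picture is of the moment at which its call begins: read the wrist's pose just before it. calibration takes no time and is no camera call.
- env.hand_in(): hands the job in; it is judged then, once.
Trained networks look in the newest picture that a camera, given by its name, has taken for a name from the list of things; names that differ only in an ending like _2 or _b are one class to them, and where a whole thing is asked for, a point or a joint stands for the part that bears it (a point fixed in the world has none). Each returns a list of dicts, best first, with "p" (0 to 1); they miss things now and then, are a little off and sometimes report something else, mostly with a low value. They report only what shows in the picture. A call takes as long as a camera call. They do not tell look-alikes from the thing itself.
- env.spot_in(query, camera): "rect" ([left, top, width, height] as shares, 0 to 1, of the picture: columns of its width, rows of its height, round what is visible of it).
- env.masks_of(query, camera): "region" (384x512 bool, what is visible of it) and "rect" ([left, top, width, height] as shares, 0 to 1, of the picture: columns of its width, rows of its height, round what is visible of it).
- env.tip_of(query, camera): "location" ([column, row] as shares, 0 to 1, of the picture: columns of its width, rows of its height: a listed point, or the origin of a listed thing).
The state is a dict: "t": time; "qpos": joint angles; "dq": joint speeds; "tau": joint torques, N m; "position": TCP position; "tcp_rot": TCP orientation; "contact_force": force on the tool from outside, world axes, zero at the start; "ft_torque": the same for the moment, N m; "finger_gap": finger opening in mm; "gripper_force": force on a finger pad.
Only numpy, scipy, OpenCV 4.12 (cv2) and the standard library are available. Lean on these libraries where they do the work, as an engineer would, in place of code of your own. Each camera call takes 0.05 s, during which the arm holds its last target. There are 200 camera calls.

## Working session

There is one attempt and no reset: what is moved stays moved. The work goes in short steps, Python scripts to look and compute and a shell command to move; the robot and the scene stay as the last step left them, time stands still between calls to the robot, and variables do not carry over. Pictures are saved under pics/ and viewed, at most 13 in all, crops included, and the job is handed in when it is done.

```bash
mkdir -p pics; cat > h.py <<'E'
import numpy as np, cv2
from rig import env
from scipy.spatial.transform import Rotation as Ro
def save(n,im): cv2.imwrite('pics/'+n,cv2.cvtColor(im,cv2.COLOR_RGB2BGR))
def f(c): return 192/np.tan(np.radians(c['fov_y'])/2)
def ray(name,px,st=None):
    c=env.calibration(name);d=np.array([px[0]-c['cx'],px[1]-c['cy']],float)/f(c)
    if 'R' in c:
        R=np.array(c['R']);return -R.T@np.array(c['t']).ravel(), R.T@np.r_[d,1]
    r=np.linalg.norm(d);v=np.r_[d/max(r,1e-9)*np.sin(r),np.cos(r)]
    T=np.array(c['T_tool_cam']);Rt=Ro.from_rotvec(st['tcp_rot']).as_matrix()
    return np.array(st['position'])+Rt@T[:3,3], Rt@T[:3,:3]@v
def onz(o,d,z): return o+d*(z-o[2])/d[2]
def meet(rs):
    A=0;b=0
    for o,d in rs:
        d=d/np.linalg.norm(d);P=np.eye(3)-np.outer(d,d);A=A+P;b=b+P@o
    return np.linalg.solve(A,b)
def proj(name,X):
    c=env.calibration(name);p=np.array(c['R'])@X+np.array(c['t']).ravel();return p[:2]/p[2]*f(c)+[c['cx'],c['cy']]
E
python3 - <<'E'
from h import *
s=env.observe();print(s)
ims=[env.camera(n) for n in ('scene','top','wrist')]
save('a.png',cv2.resize(ims[0],(800,600)));save('b.png',cv2.resize(ims[1],(800,600)))
for n in('scene','top'):
  for q in ('order_counter','stroke_line','window','call_bell','spring_axle','tamper','stamp','cake_box','call_bell_plunger'):
    for r in env.tip_of(q,n)[:3]:
        px=np.array(r['location'])*[512,384];o,d=ray(n,px)
        print(n,q,round(r['p'],2),px.round(1),onz(o,d,{'stroke_line':138,'window':112,'spring_axle':80,'call_bell_plunger':60}.get(q,0)).round(0))
E
```

```text
{'t': 0.0, 'qpos': array([-1.32728794e+00,  3.81209553e-01,  1.29824786e+00,  1.25030968e-05,
        1.46360726e+00, -2.15293406e-01]), 'dq': array([ 0.0030779 ,  0.00088205,  0.00031671, -0.00120857,  0.00158644,
       -0.00057688]), 'tau': array([-9.33424371e-05, -4.37929130e+01, -2.24559456e+01,  7.12827500e-02,
        3.52216163e-02, -1.22990132e-04]), 'position': array([ 243.51625713, -492.843282  ,  238.13484445]), 'tcp_rot': array([-3.05785872e+00, -7.14043011e-01,  1.30891640e-05]), 'contact_force': array([-0.36995233, -0.02767013,  0.93384033]), 'ft_torque': array([ 0.06525582,  0.00627499, -0.00216179]), 'gripper_force': 0.0, 'finger_gap': 88.21870963084827}
scene order_counter 0.67 [282.9 197.4] [559. -45.  -0.]
scene stroke_line 0.92 [295.8 167.9] [545. -77. 138.]
scene window 0.63 [285.2 188. ] [519. -10. 112.]
scene call_bell 0.89 [228.8 276.5] [438. 282.   0.]
scene call_bell 0.67 [189.5 319.6] [403. 442.   0.]
scene spring_axle 0.58 [285.5 182.2] [556. -48.  80.]
scene tamper 0.64 [360.5 184.2] [ 427. -300.    0.]
scene tamper 0.23 [287.2 179.6] [ 610. -113.    0.]
scene stamp 0.62 [282.8 261.5] [373. 125.   0.]
scene cake_box 0.87 [298.5 140.5] [ 735. -290.    0.]Traceback (most recent call last):
  File "<stdin>", line 7, in <module>
ValueError: it knows: cake_box, call_bell, order_counter, spring_axle, stamp, stroke_line, tamper, window
```

```bash
python3 - <<'E'
from h import *
for n in('top',):
  for q in ('order_counter','stroke_line','window','call_bell','spring_axle','tamper','stamp','cake_box'):
    for r in env.tip_of(q,n)[:3]:
        px=np.array(r['location'])*[512,384];o,d=ray(n,px)
        print(n,q,round(r['p'],2),px.round(1),onz(o,d,{'stroke_line':138,'window':112,'spring_axle':80}.get(q,0)).round(0))
for n in('scene','top'): print(n,ray(n,(256,192)))
E
```

```text
top order_counter 0.89 [298.1 191.2] [553. -56.   0.]
top order_counter 0.26 [307.8 191.8] [551. -85.   0.]
top stroke_line 0.75 [309.4 191.6] [543. -74. 138.]
top window 0.81 [285.4 200.1] [521. -12. 112.]
top window 0.54 [297.8 186.8] [558. -46. 112.]
top call_bell 0.71 [135.2 240. ] [400. 434.   0.]
top call_bell 0.67 [183.4 231.4] [428. 289.   0.]
top spring_axle 0.9 [295.6 186.5] [561. -42.  80.]
top tamper 0.92 [381.1 231.6] [ 435. -303.    0.]
top tamper 0.49 [306.9 190.7] [554. -82.   0.]
top stamp 0.7 [242.2 251.6] [370. 110.   0.]
top cake_box 0.81 [376.9 136.6] [ 721. -294.    0.]
scene (array([  -9.43971416,  552.19621289, 1003.48427489]), array([ 0.49346009, -0.41264088, -0.76575879]))
top (array([ 476.32040345,   46.67056118, 1208.73923851]), array([ 0.05994802,  0.02020207, -0.99810756]))
```

View pics/a.png

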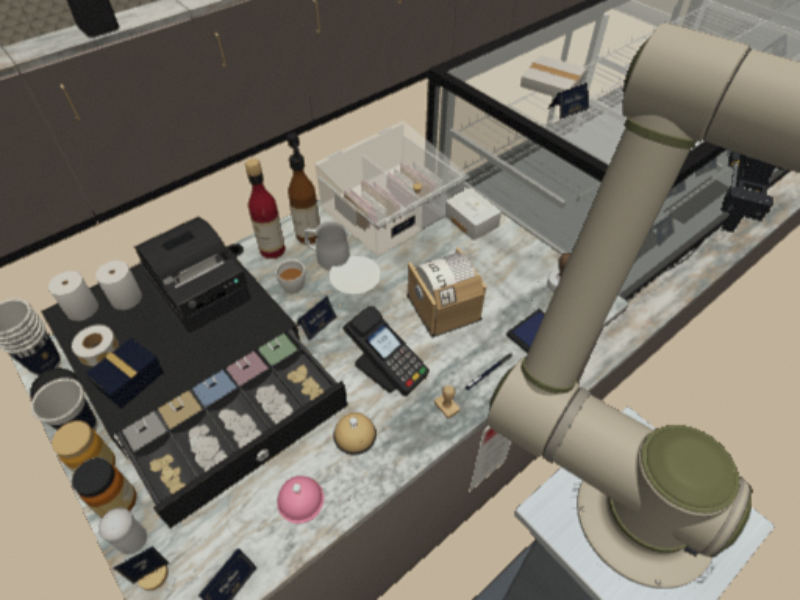

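View pics/b.png

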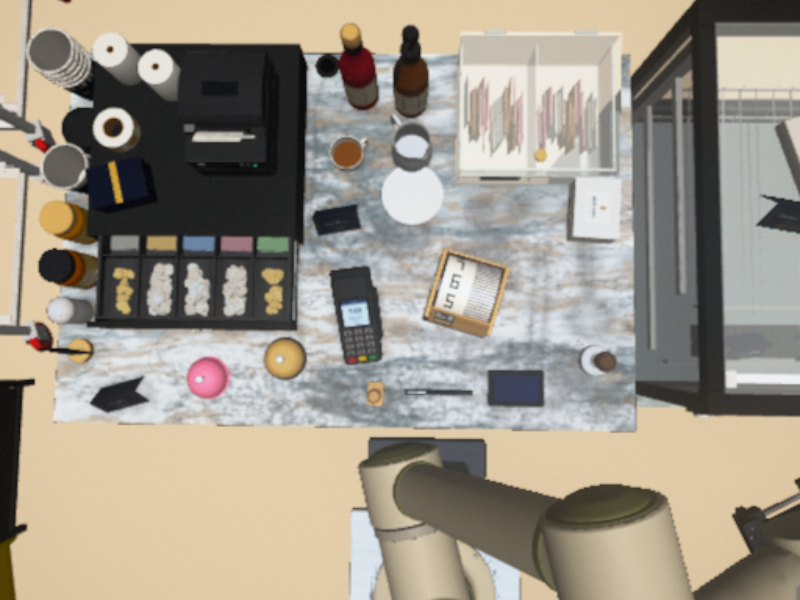

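The top view shows the counter at (467,292) of 800x600 with its window side toward the robot. Two things are bell-shaped: brass at (285,357) and pink at (208,378). The brass one is the bell wanted. The gripper starts in the case's area, so I lift it first and then cross.

```bash
python3 -m crank '{"motion":[[0,0,-4.8,0],[0,0,-4.8,0],[0,0,-4.8,0],[0,0,-4.8,0],[0,0,-4.8,0]]}' 0; python3 -m crank '{"motion":[[0,0,0,0],[0,0,0,0],[0,0,0,0],[0,0,0,0],[0,0,0,0]]}'
python3 - <<'E'
from h import *
from scipy.optimize import least_squares
# housing pose from both masks' silhouettes: fit convex hull of model box+drum by IoU-ish contour distance
env.camera('scene');env.camera('top');im={}
for n in('scene','top'):
    ms=env.masks_of('order_counter',n);print(n,[(round(m['p'],2),m['region'].sum()) for m in ms[:2]]);im[n]=ms[0]['region']
pts=[(x,y,z) for x in(-67,67) for y in(-62,62) for z in(0,)]+[(67,y,111) for y in(-62,62)]+[(-38,y,111) for y in(-62,62)]+[(-67,y,88) for y in(-62,62)]
pts+=[(58*np.cos(a),y,80+58*np.sin(a)) for y in(-48,48) for a in np.linspace(.5,2.6,12)]
pts=np.array(pts)
def cost(p):
    c,s=np.cos(p[2]),np.sin(p[2]);W=pts@np.array([[c,s,0],[-s,c,0],[0,0,1]])+[p[0],p[1],0];t=0
    for n in im:
        h=cv2.convexHull(np.array([proj(n,w) for w in W],np.float32)*16).astype(np.int32)
        m=np.zeros((384,512),np.uint8);cv2.fillPoly(m,[h],1,shift=4)
        t+=1-(im[n]&(m>0)).sum()/(im[n]|(m>0)).sum()
    return t
from scipy.optimize import differential_evolution as DE
r=DE(cost,[(520,590),(-90,-10),(-.7,.1)],seed=1,maxiter=40,popsize=10);print(r.x,np.degrees(r.x[2]),r.fun)
E
```

```text
t: 1.45
position: [243.4, -492.4, 481.0]
tcp_rot: [3.059, 0.714, 0.0]
contact_force: [0.1, -0.9, 1.2]
finger_gap: 50.2
gripper_force: 0.0
t: 1.95
position: [243.6, -493.1, 477.8]
tcp_rot: [-3.057, -0.714, 0.0]
contact_force: [-0.3, 0.1, 0.5]
finger_gap: 10.2
gripper_force: 0.0
scene [(0.67, np.int64(1975))]
top []Traceback (most recent call last):
  File "<stdin>", line 6, in <module>
IndexError: list index out of range
```

```bash
R='x'; python3 -m crank '{"motion":[[3.8,-2.7,0,0],[3.8,-2.7,0,0],[3.8,-2.7,0,0],[3.8,-2.7,0,0],[3.8,-2.7,0,0]]}'; python3 -m crank '{"motion":[[3.8,-2.7,0,0],[3.8,-2.7,0,0],[3.8,-2.7,0,0],[3.8,-2.7,0,0],[0,0,0,0]]}';  python3 -m crank '{"motion":[[0,0,0,8.5],[0,0,0,8.5],[0,0,0,8.5],[0,0,0,8.5],[0,0,0,8.5]]}'; python3 -m crank '{"motion":[[0,0,0,0],[0,0,0,0],[0,0,0,0],[0,0,0,0],[0,0,0,0]]}'
python3 - <<'E'
from h import *
s=env.observe();print(s['position'],s['tcp_rot'],s['contact_force'])
im=env.camera('wrist');save('c.png',cv2.resize(im,(800,600)))
for q in ('order_counter','stroke_line','window','call_bell','spring_axle'):
    for r in env.tip_of(q,'wrist')[:2]:
        px=np.array(r['location'])*[512,384];o,d=ray('wrist',px,s)
        print(q,round(r['p'],2),px.round(1),onz(o,d,{'stroke_line':138,'window':112,'spring_axle':80}.get(q,0)).round(0))
print(o)
E
```

```text
t: 2.65
position: [354.6, -286.1, 478.8]
tcp_rot: [3.059, 0.714, 0.0]
contact_force: [0.3, -0.2, -0.9]
finger_gap: 0.2
gripper_force: 0.0
t: 3.15
position: [443.8, -119.6, 479.0]
tcp_rot: [-3.057, -0.725, -0.002]
contact_force: [0.1, -0.3, -0.1]
finger_gap: 0.5
gripper_force: 0.0
t: 3.65
position: [442.3, -124.5, 478.7]
tcp_rot: [3.108, -0.454, -0.0]
contact_force: [-0.1, 0.0, -0.2]
finger_gap: 0.4
gripper_force: 0.0
t: 4.15
position: [442.6, -123.8, 478.7]
tcp_rot: [-3.11, 0.441, 0.0]
contact_force: [-0.2, -0.5, 0.3]
finger_gap: 0.7
gripper_force: 0.0
[ 442.56771772 -123.80687353  478.72485955] [-3.11038137e+00  4.41403960e-01  8.10608195e-05] [-0.23069878 -0.52839406  0.26121848]
order_counter 0.63 [207.5 103.3] [556. -49.   0.]
stroke_line 0.7 [208.2 102.3] [546. -71. 138.]
window 0.86 [180.8 134.3] [510.  -4. 112.]
call_bell 0.78 [ 97.1 197.8] [436. 283.   0.]
call_bell 0.65 [ 60.5 224.1] [402. 434.   0.]
[ 506.85479998 -142.97978208  625.04909655]
```

View pics/c.png

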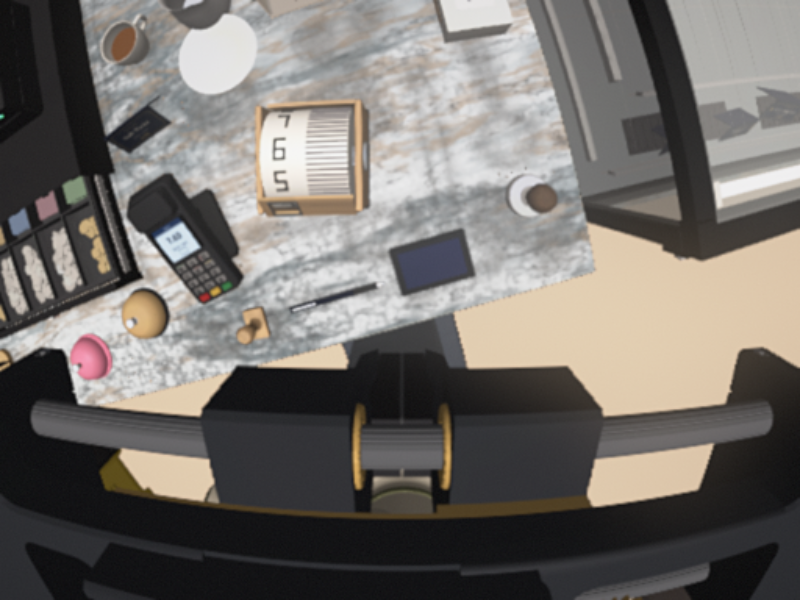

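The wrist view shows the counter at (313,157) of 800x600. The numerals 5, 6, 7 run up the drum's top at x≈280, and the ribbed half is on the right. The brass bell is at (145,314) and the pink one at (90,357). Next is a closer look for the housing edges and the numerals.

```bash
python3 -m crank '{"motion":[[0,-4.0,4,0],[0,-4.0,4,0],[0,-2.0,4,0],[0,0,4,0],[0,0,3,0]]}'; python3 -m crank '{"motion":[[0,0,0,0],[0,0,0,0],[0,0,0,0],[0,0,0,0],[0,0,0,0]]}'
python3 - <<'E'
from h import *
s=env.observe();print(s['position'],s['tcp_rot'])
np.save('s1.npy',np.r_[s['position'],s['tcp_rot']])
im=env.camera('wrist');cv2.imwrite('pics/w1raw.png',im[...,::-1])
for q in ('order_counter','stroke_line','window','call_bell','spring_axle'):
    for r in env.tip_of(q,'wrist')[:2]:
        px=np.array(r['location'])*[512,384];o,d=ray('wrist',px,s)
        print(q,round(r['p'],2),px.round(1),onz(o,d,{'stroke_line':138,'window':112,'spring_axle':80}.get(q,0)).round(0))
        if q=='order_counter': c=px
x0,y0=int(c[0]-80),max(0,int(c[1]-60));print(x0,y0)
save('d.png',cv2.resize(im[y0:y0+120,x0:x0+160],(800,600),interpolation=cv2.INTER_CUBIC))
E
```

```text
t: 4.95
position: [467.3, -35.7, 295.8]
tcp_rot: [-3.11, 0.44, 0.003]
contact_force: [0.9, 0.7, -1.0]
finger_gap: 0.5
gripper_force: 0.0
t: 5.45
position: [468.2, -36.9, 299.0]
tcp_rot: [3.11, -0.443, 0.003]
contact_force: [-0.2, -0.0, 0.4]
finger_gap: 0.3
gripper_force: 0.0
[468.17209564 -36.85631401 298.976307  ] [ 3.10984224e+00 -4.43261227e-01  2.81613801e-03]
order_counter 0.74 [247.   99.9] [555. -47.   0.]
order_counter 0.35 [267.8  92.8] [557. -80.   0.]
stroke_line 0.68 [266.8  91.4] [551. -72. 138.]
window 0.6 [220.9 140.8] [514.  -8. 112.]
call_bell 0.81 [ 89.7 227.3] [436. 288.   0.]
call_bell 0.58 [ 46.9 259.2] [398. 437.  -0.]
187 32
```

View pics/d.png

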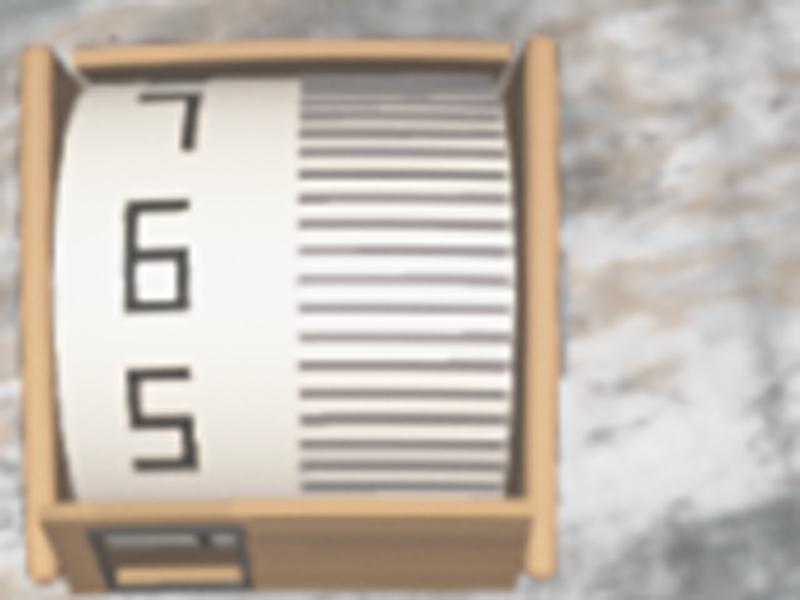

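The crop (5x, offset 187,32) shows the 7, 6, 5 at (172,122), (158,257) and (162,420). The back rim corners are at (25,46) and (555,40), and the window frame is at the lower left, (172,555).

```bash
cat >> h.py <<'E'
def drumang(px,num,s,P,dz):  # P=(x,y,yaw)
    o,d=ray('wrist',px,s);c,sn=np.cos(P[2]),np.sin(P[2]);R=np.array([[c,sn,0],[-sn,c,0],[0,0,1]])
    o=R@(o-[P[0],P[1],80+dz]);d=R@d
    a=d[0]**2+d[2]**2;b=o[0]*d[0]+o[2]*d[2];k=o[0]**2+o[2]**2-58**2
    t=(-b-np.sqrt(b*b-a*k))/a;q=o+t*d
    return num*.6283-(np.arctan2(q[2],-q[0])-np.radians(30)),q
E
python3 - <<'E'
from h import *
v=np.load('s1.npy');s=dict(position=v[:3],tcp_rot=v[3:])
p=lambda u,w:(187+u/5,32+w/5)
A,B=[onz(*ray('wrist',p(*k),s),111) for k in((23,46),(557,40))]
y=A-B;yaw=np.arctan2(y[1],y[0])-np.pi/2
ex=np.array([np.cos(yaw),np.sin(yaw)])
print(A,B,np.linalg.norm(y),np.degrees(yaw)); C=(A+B)[:2]/2-67*ex; print('centre',C,'stroke',C-25*np.array([-ex[1],ex[0]]))
T=Ro.from_rotvec(s['tcp_rot']).as_matrix()[:,0];print('tool az',np.degrees(np.arctan2(T[1],T[0])))
for k in((45,500),(530,497)): print(onz(*ray('wrist',p(*k),s),111))
P=(*C,yaw)
for dz in(-6,0,6):print(dz,[drumang(p(*k),n,s,P,dz)[0].round(3) for k,n in(((172,122),7),((158,257),6),((162,420),5))],[drumang(p(*k),n,s,P,dz)[1].round(1) for k,n in(((158,257),6),)])
E
```

```text
[634.56280225  -8.79559936 111.        ] [ 600.90021835 -123.96932396  111.        ] 119.99231806391667 -16.292405880086168
centre [553.42206389 -47.58631572] stroke [546.4085766  -71.58237782]
tool az -16.224018362103145
[531.85220787  16.29133837 111.        ]
[501.36425101 -89.10842459 111.        ]
-6 [np.float64(2.379), np.float64(2.479), np.float64(2.463)] [array([14. , 26.4, 56.3])]
0 [np.float64(2.426), np.float64(2.49), np.float64(2.462)] [array([13.4, 25.6, 56.4])]
6 [np.float64(2.47), np.float64(2.501), np.float64(2.461)] [array([12.8, 24.8, 56.6])]
```

```bash
python3 -m crank '{"motion":[[3.6,0.4,2,0],[3.6,0.4,2,0],[3.5,0.4,3,0],[0,0,3,0],[0,0,3,0]]}'; python3 -m crank '{"motion":[[0,0,0,0],[0,0,0,0],[0,0,0,0],[0,0,0,0],[0,0,0,0]]}'
python3 - <<'E'
from h import *
s=env.observe();d=np.array(s['position'])-[546.4,-71.6,138];R=Ro.from_rotvec(s['tcp_rot']).as_matrix();print(R.T@d,s['contact_force'])
E
```

```text
t: 6.25
position: [567.8, -78.4, 166.2]
tcp_rot: [-3.11, 0.443, 0.001]
contact_force: [-0.2, 0.4, 0.1]
finger_gap: 0.1
gripper_force: 0.0
t: 6.75
position: [567.6, -78.1, 169.2]
tcp_rot: [3.11, -0.443, 0.003]
contact_force: [-0.7, 0.9, -0.3]
finger_gap: 0.6
gripper_force: 0.0
[ 22.23314693   0.35424908 -31.1389137 ] [-0.71407066  0.91969639 -0.34528833]
```

```bash
python3 -m crank '{"motion":[[0,0,1,0],[0,0,1,0],[0,0,0.3,0],[0,0,0,0],[0,0,0,0]]}' | egrep 'pos|cont';  python3 -m crank '{"motion":[[0,0,0.05,0],[0,0,0.05,0],[0,0,0.05,0],[0,0,0.05,0],[0,0,0,0]]}' | egrep 'pos|cont'
```

```text
position: [567.4, -78.1, 145.0]
contact_force: [1.2, -0.5, -0.4]
position: [567.3, -78.1, 143.0]
contact_force: [0.2, 0.6, -0.1]
```

```bash
python3 -m crank '{"motion":[[0,0,0.05,0],[0,0,0.05,0],[0,0,0.05,0],[0,0,0.05,0],[0,0,0,0]]}' | egrep 'pos|cont'
```

```text
position: [567.3, -78.1, 141.0]
contact_force: [-0.6, 0.5, 0.3]
```

```bash
python3 -m crank '{"motion":[[0,0,0.05,0],[0,0,0.05,0],[0,0,0.05,0],[0,0,0.05,0],[0,0,0,0]]}' | egrep 'pos|cont'
```

```text
position: [567.3, -78.1, 139.0]
contact_force: [-0.3, 0.1, -0.6]
```

```bash
python3 -m crank '{"motion":[[0,0,0.05,0],[0,0,0.05,0],[0,0,0.05,0],[0,0,0,0],[0,0,0,0]]}' | egrep 'pos|cont'
```

```text
position: [567.3, -78.1, 137.5]
contact_force: [-1.0, -0.3, 0.6]
```

```bash
python3 -m crank '{"motion":[[0,0,0.05,0],[0,0,0.05,0],[0,0,0.05,0],[0,0,0,0],[0,0,0,0]]}' | egrep 'pos|cont'
```

```text
position: [567.3, -78.1, 136.0]
contact_force: [-0.1, -0.5, 0.9]
```

```bash
python3 -m crank '{"motion":[[0,0,0.05,0],[0,0,0.05,0],[0,0,0.05,0],[0,0,0,0],[0,0,0,0]]}' | egrep 'pos|cont'
```

```text
position: [567.3, -78.1, 134.6]
contact_force: [-0.0, -0.2, 1.1]
```

```bash
python3 -m crank '{"motion":[[0,0,0.05,0],[0,0,0.05,0],[0,0,0,0],[0,0,0,0],[0,0,0,0]]}' | egrep 'pos|cont'
```

```text
position: [567.4, -78.2, 133.7]
contact_force: [0.2, -0.5, 5.7]
```

```bash
python3 -m crank '{"motion":[[-0.1,0,0,0],[-0.1,0,0,0],[-0.1,0,0,0],[-0.1,0,0,0],[-0.1,0,0,0]]}' | egrep 'pos|cont'
```

```text
position: [562.9, -76.9, 133.9]
contact_force: [3.9, -1.1, 5.3]
```

```bash
python3 -m crank '{"motion":[[-0.1,0,0.03,0],[-0.1,0,0.03,0],[-0.15,0,0,0],[-0.15,0,0,0],[-0.15,0,0,0]]}' | egrep 'pos|cont'
```

```text
position: [556.8, -75.1, 133.5]
contact_force: [1.8, -2.4, 6.2]
```

```bash
python3 -m crank '{"motion":[[0,0,0.04,0],[-0.1,0,0.03,0],[-0.15,0,0,0],[-0.15,0,0,0],[-0.15,0,0,0]]}' | egrep 'pos|cont'
```

```text
position: [551.7, -73.7, 133.1]
contact_force: [3.5, -2.6, 9.5]
```

```bash
python3 - <<'E'
from h import *
s=env.observe();d=np.array(s['position'])-[546.4,-71.6,138];R=Ro.from_rotvec(s['tcp_rot']).as_matrix();print(R.T@d,s['contact_force'])
im=env.camera('wrist');np.save('s2.npy',np.r_[s['position'],s['tcp_rot']])
save('e.png',cv2.resize(im[:288,100:356],(711,800//1 if 0 else 600),interpolation=cv2.INTER_CUBIC))
E
```

```text
[5.63825605 0.55698496 4.94126816] [ 3.53133408 -2.58878229  9.53600242]
```

View pics/e.png

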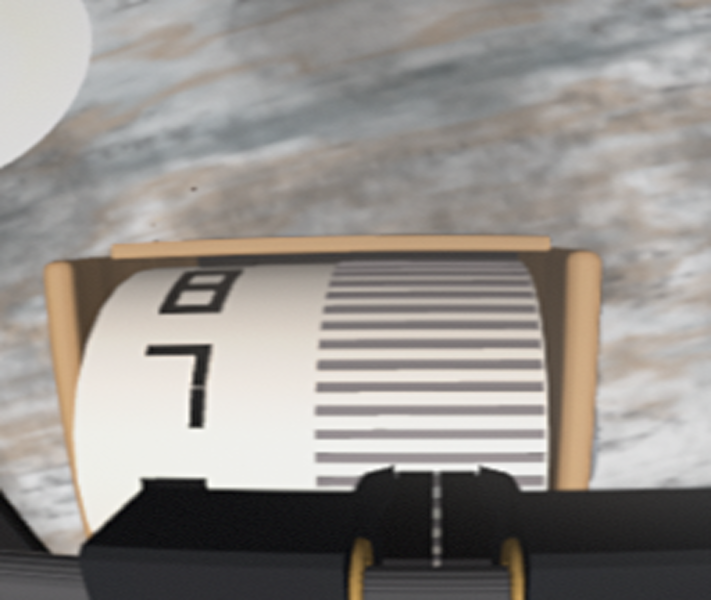

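This view (offset 100,0; scales 2.777 and 2.083) shows the 7 centred at (180,387) and the 8 at (205,292) on the drum, ahead of the gripper.

```bash
python3 - <<'E'
from h import *
v=np.load('s2.npy');s=dict(position=v[:3],tcp_rot=v[3:])
P=(553.4,-47.6,np.radians(-16.29))
for dz in(-6,-4,-2):
  for k,n in(((180,387),7),((205,292),8)): print(dz,n,drumang((100+k[0]/2.777,k[1]/2.083),n,s,P,dz))
E
```

```text
-6 7 (np.float64(2.744898443973213), array([33.03607996, 26.1045416 , 47.67197731]))
-6 8 (np.float64(2.680323483021696), array([55.86894687, 28.53033058, 15.57757284]))
-4 7 (np.float64(2.7359812359486315), array([33.45986182, 25.54315518, 47.37549627]))
-4 8 (np.float64(2.671742200072717), array([56.00056375, 28.0946203 , 15.09757793]))
-2 7 (np.float64(2.7270329765495314), array([33.88244481, 24.98335691, 47.07419605]))
-2 8 (np.float64(2.6629540700630097), array([56.13107904, 27.6625568 , 14.60486103]))
```

It turns with little slip (2.47 → 2.73). I continue the stroke.

```bash
python3 -m crank '{"motion":[[-0.25,0,0,0],[-0.25,0,0,0],[-0.25,0,0,0],[-0.25,0,0,0],[-0.2,0,0,0]]}' | egrep 'pos|cont'
```

```text
position: [540.0, -70.3, 133.0]
contact_force: [2.0, -2.1, 7.8]
```

```bash
python3 -m crank '{"motion":[[-0.25,0,0,0],[-0.25,0,0.02,0],[-0.25,0,0.03,0],[-0.25,0,0.03,0],[-0.25,0,0.04,0]]}' | egrep 'pos|cont'
```

```text
position: [527.5, -66.6, 131.3]
contact_force: [1.6, -0.4, 5.4]
```

```bash
python3 -m crank '{"motion":[[0,0,-0.5,0],[0,0,-1.0,0],[2.1,0,0,0],[2.1,0,0,0],[0,0,0,0]]}' | egrep 'pos|cont';  python3 -m crank '{"motion":[[0,0,0.5,0],[0,0,0.55,0],[0,0,0.1,0],[0,0,0.1,0],[0,0,0,0]]}' | egrep 'pos|cont'
```

```text
position: [569.0, -78.6, 146.0]
contact_force: [0.1, 0.2, 0.8]
position: [567.3, -78.1, 133.8]
contact_force: [-2.2, -0.2, 4.3]
```

```bash
python3 - <<'E'
from h import *
s=env.observe();print('t',s['t']);d=np.array(s['position'])-[546.4,-71.6,138];R=Ro.from_rotvec(s['tcp_rot']).as_matrix();print(R.T@d,s['contact_force'])
E
```

```text
t 14.3
[21.87100568  0.37167814  4.16133631] [-2.21939202 -0.1640662   4.2833089 ]
```

```bash
python3 -m crank '{"motion":[[0,0,0.05,0],[0,0,0.04,0],[-0.2,0,0,0],[-0.2,0,0.02,0],[-0.2,0,0.02,0]]}' | egrep 'pos|cont'
```

```text
position: [563.7, -77.2, 133.4]
contact_force: [4.7, -1.5, 6.8]
```

```bash
python3 -m crank '{"motion":[[-0.2,0,0,0],[-0.2,0,0,0],[-0.2,0,0,0],[-0.2,0,0,0],[-0.2,0,0,0]]}' | egrep 'pos|cont'
```

```text
position: [554.1, -74.3, 133.6]
contact_force: [3.7, -0.6, 6.8]
```

```bash
python3 -m crank '{"motion":[[-0.25,0,0,0],[-0.25,0,0,0],[-0.25,0,0,0],[-0.25,0,0,0],[-0.25,0,0,0]]}' | egrep 'pos|cont'
```

```text
position: [542.0, -70.8, 133.5]
contact_force: [3.9, -0.6, 6.2]
```

```bash
python3 -m crank '{"motion":[[-0.25,0,0.03,0],[-0.25,0,0.04,0],[-0.25,0,0.05,0],[-0.25,0,0.05,0],[-0.25,0,0.05,0]]}' | egrep 'pos|cont'; python3 -m crank '{"motion":[[0,0,-0.5,0],[0,0,-1.1,0],[2.1,0,0,0],[2.1,0,0,0],[0,0,0,0]]}' | egrep 'pos|cont'
python3 - <<'E'
from h import *
s=env.observe();print('t',s['t']);d=np.array(s['position'])-[546.4,-71.6,138];R=Ro.from_rotvec(s['tcp_rot']).as_matrix();print(R.T@d,s['contact_force'])
im=env.camera('wrist');np.save('s3.npy',np.r_[s['position'],s['tcp_rot']])
save('f.png',cv2.resize(im[60:288,100:356],(768,684)[:1]+(600,),interpolation=cv2.INTER_CUBIC))
E
```

```text
position: [529.8, -67.3, 131.2]
contact_force: [1.0, -0.8, 7.7]
position: [570.2, -79.1, 146.2]
contact_force: [-0.6, 1.1, 0.0]
t 16.8
[24.99687126  0.53796992 -8.19585907] [-0.60537182  1.10882143  0.04231706]
```

View pics/f.png

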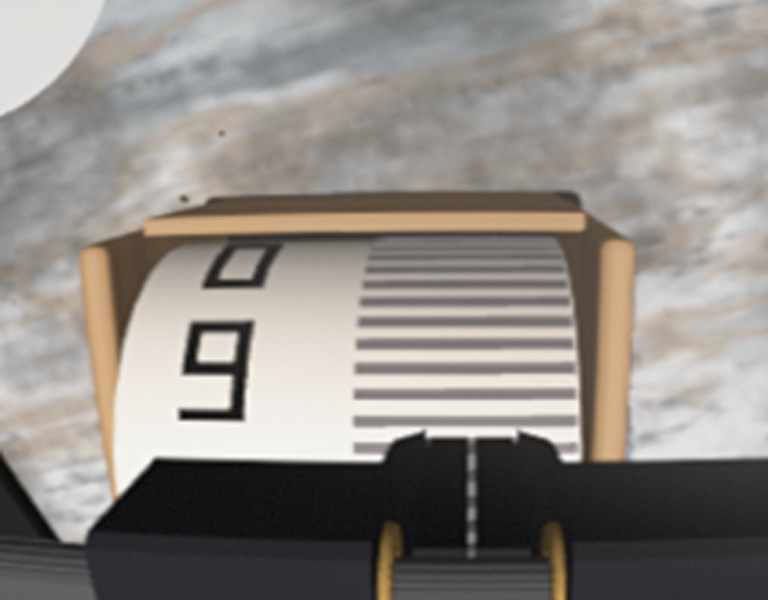

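The 9 is centred at (215,371) and the 0, as n=10, at (242,266). The crop offset is (100,60) and the scales are 3 and 2.632.

```bash
python3 - <<'E'
from h import *
v=np.load('s3.npy');s=dict(position=v[:3],tcp_rot=v[3:])
P=(553.4,-47.6,np.radians(-16.29))
for dz in(-4,-2.5,-1):
  for k,n in(((215,371),9),((242,266),10)): print(dz,n,drumang((100+k[0]/3,60+k[1]/2.632),n,s,P,dz))
E
```

```text
-4 9 (np.float64(3.8781994396551847), array([38.64830541, 27.52169666, 43.24706335]))
-4 10 (np.float64(3.761362955917243), array([57.73095372, 30.08135423,  5.58005221]))
-2.5 9 (np.float64(3.869826767754022), array([39.00904001, 27.15936501, 42.92196172]))
-2.5 10 (np.float64(3.7445576280356985), array([57.81657194, 29.9408944 ,  4.60912233]))
-1 9 (np.float64(3.861420980731385), array([39.3684505 , 26.79836332, 42.59254753]))
-1 10 (np.float64(3.726509514172987), array([57.89033722, 29.81987976,  3.56494825]))
```

```bash
python3 -m crank '{"motion":[[-0.3,0,0.5,0],[0,0,0.5,0],[0,0,0.15,0],[0,0,0.1,0],[0,0,0,0]]}' | egrep 'pos|cont'
```

```text
position: [565.4, -77.5, 133.9]
contact_force: [-2.9, -0.4, 5.1]
```

```bash
python3 -m crank '{"motion":[[0,0,0.05,0],[0,0,0.04,0],[-0.2,0,0,0],[-0.2,0,0.02,0],[-0.2,0,0.02,0]]}' | egrep 'pos|cont'
```

```text
position: [561.6, -76.5, 133.6]
contact_force: [4.5, -1.6, 7.1]
```

```bash
python3 -m crank '{"motion":[[-0.2,0,0,0],[-0.2,0,0,0],[-0.2,0,0,0],[-0.2,0,0,0],[-0.2,0,0,0]]}' | egrep 'pos|cont'; python3 -m crank '{"motion":[[-0.2,0,0,0],[-0.2,0,0,0],[-0.2,0,0,0],[-0.2,0,0,0],[0,0,0,0]]}' | egrep 'pos|cont'
```

```text
position: [552.0, -73.8, 133.7]
contact_force: [3.1, -1.2, 7.2]
position: [544.1, -71.4, 133.6]
contact_force: [2.6, -0.0, 6.4]
```

```bash
python3 -m crank '{"motion":[[0,0,-1,0],[0,0,-2,0],[-2,0,-3,0],[-3.5,0,-3,0],[-3.5,0,-2,0]]}' | egrep 'pos|cont'; python3 -m crank '{"motion":[[-2,0,0,0],[0,0,0,0],[0,0,0,0],[0,0,0,0],[0,0,0,0]]}' | egrep 'pos|cont'
python3 - <<'E'
from h import *
s=env.observe();print(s['t'])
im=env.camera('wrist');np.save('s4.npy',np.r_[s['position'],s['tcp_rot']])
o=proj
T=np.array(env.calibration('wrist')['T_tool_cam']);c=env.calibration('wrist')
R=Ro.from_rotvec(s['tcp_rot']).as_matrix();p=T[:3,:3].T@(R.T@(np.array([553.4,-47.6,120])-s['position'])-T[:3,3])
a=np.arctan2(np.hypot(p[0],p[1]),p[2]);u=p[:2]/np.hypot(p[0],p[1])*a*f(c)+[c['cx'],c['cy']];print(u)
x0,y0=int(u[0]-80),max(0,int(u[1]-60));print(x0,y0)
save('g.png',cv2.resize(im[y0:y0+120,x0:x0+160],(800,600),interpolation=cv2.INTER_CUBIC))
E
```

```text
position: [455.5, -45.5, 244.1]
contact_force: [-0.1, -0.3, -0.1]
position: [437.9, -40.5, 241.7]
contact_force: [0.3, 0.5, 0.6]
19.85
[227.96918562  62.30093225]
147 2
```

View pics/g.png

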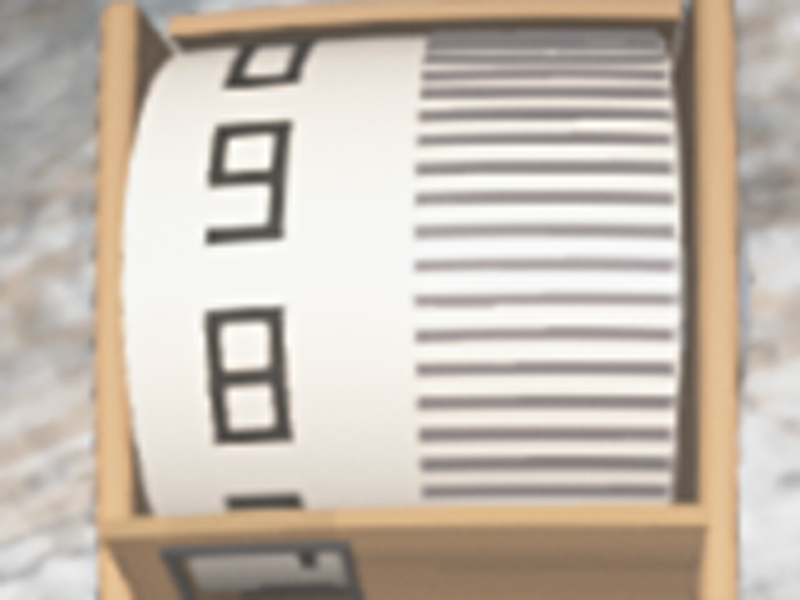

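This 5x crop (offset 147,2) shows the 8's middle bar at (250,377) and the 9's at (248,180). The top bar of the 7 shows at (265,500), and its stem shows in the window.

```bash
python3 - <<'E'
from h import *
v=np.load('s4.npy');s=dict(position=v[:3],tcp_rot=v[3:])
P=(553.4,-47.6,np.radians(-16.29))
for dz in(-4,-2.5,-1):
  for k,n in(((250,377),8),((248,180),9)): print(dz,n,drumang((147+k[0]/5,2+k[1]/5),n,s,P,dz))
# 7 top bar upper/lower edges: half-height 12.5mm on r58
for k in((265,497),): print(drumang((147+k[0]/5,2+k[1]/5),7,s,P,-2.5)[0]+12.5/58)
E
```

```text
-4 8 (np.float64(4.230352173575324), array([-14.41403113,  25.56101091,  56.18038543]))
-4 9 (np.float64(4.22052887337402), array([21.88847562, 26.73696896, 53.71121517]))
-2.5 8 (np.float64(4.233516660496295), array([-14.59174076,  25.26769815,  56.13449119]))
-2.5 9 (np.float64(4.228681394709739), array([21.44987126, 26.39436364, 53.88787455]))
-1 8 (np.float64(4.236682484748585), array([-14.76937927,  24.97450276,  56.08801508]))
-1 9 (np.float64(4.236785268041583), array([21.0124712 , 26.05269904, 54.05993021]))
4.219453144811414
```

θ ≈ 4.23, so about 10 mm of drag remains.

```bash
python3 -m crank '{"motion":[[4,0,1,0],[4,0,1.5,0],[3.9,0,2,0],[0,0,2.5,0],[0,0,2.5,0]]}' | egrep 'pos|cont'; python3 -m crank '{"motion":[[0,0,0,0],[0,0,0,0],[0,0,0,0],[0,0,0,0],[0,0,0,0]]}' | egrep 'pos|cont'
```

```text
position: [552.4, -73.9, 145.2]
contact_force: [-0.5, 0.1, 0.1]
position: [551.7, -73.5, 148.2]
contact_force: [-0.8, -0.2, 1.3]
```

```bash
python3 -m crank '{"motion":[[0,0,0.6,0],[0,0,0.5,0],[0,0,0.1,0],[0,0,0.1,0],[0,0,0,0]]}' | egrep 'pos|cont'
```

```text
position: [551.4, -73.5, 134.5]
contact_force: [-2.1, -0.3, 4.2]
```

```bash
python3 -m crank '{"motion":[[0,0,0.05,0],[0,0,0.05,0],[0,0,0,0],[0,0,0,0],[0,0,0,0]]}' | egrep 'pos|cont'
```

```text
position: [551.5, -73.6, 133.7]
contact_force: [-2.6, -0.5, 7.1]
```

```bash
python3 -m crank '{"motion":[[-0.2,0,0.02,0],[-0.3,0,0,0],[-0.3,0,0,0],[-0.3,0,0,0],[0,0,0,0]]}' | egrep 'pos|cont';  python3 -m crank '{"motion":[[0,0,-1,0],[0,0,-2,0],[-2,0,-3,0],[-3.5,0,-3,0],[-3.5,0,-2,0]]}' | egrep 'pos|cont'; python3 -m crank '{"motion":[[-1.2,0,0,0],[0,0,0,0],[0,0,0,0],[0,0,0,0],[0,0,0,0]]}' | egrep 'pos|cont'
python3 - <<'E'
from h import *
s=env.observe();print(s['t'])
im=env.camera('wrist');np.save('s5.npy',np.r_[s['position'],s['tcp_rot']])
save('h.png',cv2.resize(im[2:122,147:307],(800,600),interpolation=cv2.INTER_CUBIC))
E
```

```text
position: [542.0, -70.8, 134.0]
contact_force: [2.3, -1.3, 5.0]
position: [453.7, -44.9, 244.8]
contact_force: [-0.2, -0.2, 1.2]
position: [443.6, -42.2, 242.1]
contact_force: [0.2, 0.4, 0.2]
23.4
```

View pics/h.png

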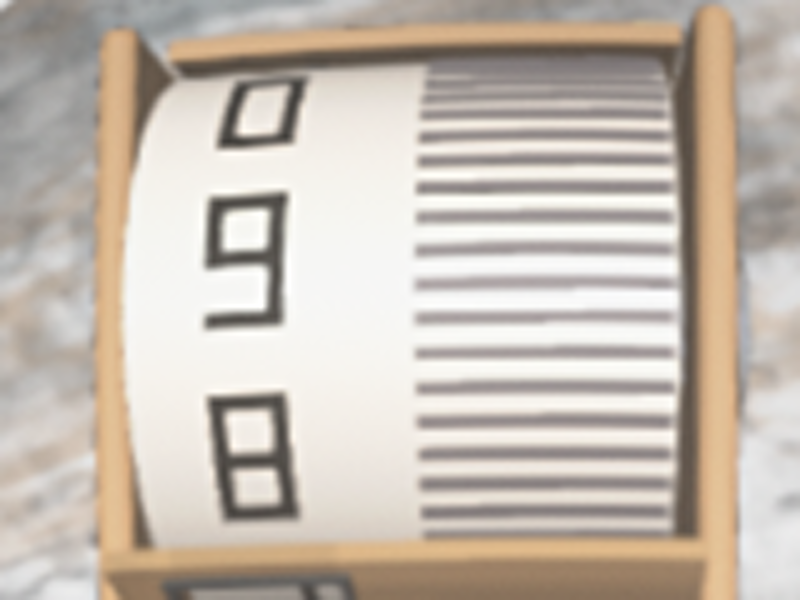

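The 8's middle bar is at (253,462), the 9's at (245,260), and the 0 is centred at (262,112).

```bash
python3 - <<'E'
from h import *
v=np.load('s5.npy');s=dict(position=v[:3],tcp_rot=v[3:])
P=(553.4,-47.6,np.radians(-16.29))
for k,n in(((253,462),8),((245,260),9),((262,112),10)): print(n,drumang((147+k[0]/5,2+k[1]/5),n,s,P,-2.5)[0])
for n in('scene',):
  im=env.camera(n);save('i.png',cv2.resize(im[150:222,250:346],(800,600),interpolation=cv2.INTER_CUBIC))
env.camera('top')
rs=[]
for n in('scene','top'):
    b=[np.array(r['location'])*[512,384] for r in env.tip_of('call_bell',n)[:2]]
    b=max(b,key=lambda p:p[0]);rs.append(ray(n,b));print(n,b)
print('bell base',meet(rs))
sc=[225.5,268],[182,227] # plunger knob tops, from 800x600 pictures /1.5625
print('plunger', meet([ray('scene',(353/1.5625,422/1.5625)),ray('top',(280.5/1.5625,358.5/1.5625))]))
print(proj('scene',np.array([432,286,60]))*1.5625,proj('top',np.array([432,286,60]))*1.5625)
E
```

```text
8 4.393610580264334
9 4.396597941198975
10 4.325372236261591
scene [227.0208 277.7856]
top [184.0128 231.5904]
bell base [430.24880962 287.94761604   9.80557291]
plunger [435.35258358 289.83733467  52.14370398]
[355.6946495 419.9872479] [281.54060993 360.41331205]
```

View pics/i.png

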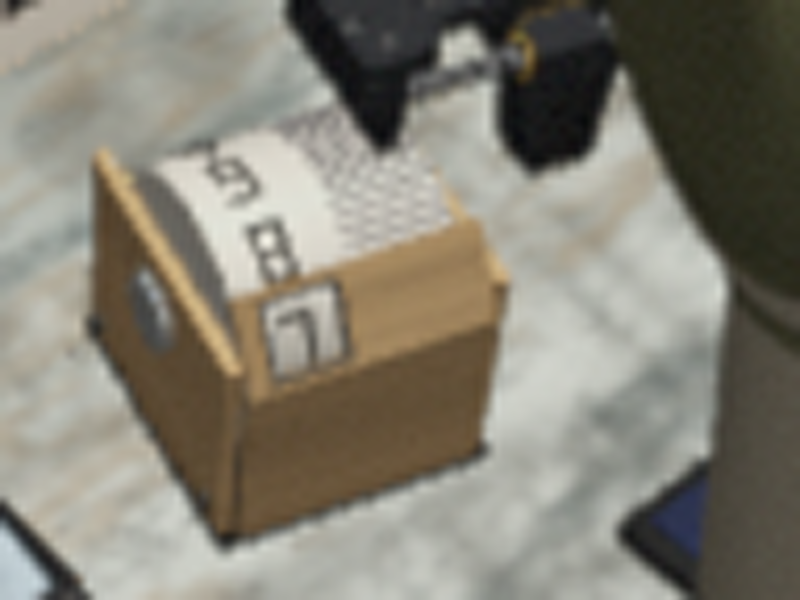

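The 7 stands in the window, and the numerals give θ≈4.395. I now go to the brass bell and check it close up.

```bash
python3 -m crank '{"motion":[[-2,-3.55,0,0],[-2,-3.55,0,0],[-2,-3.55,0,0],[-2,-3.55,0,0],[-2,-3.55,0,0]]}' | egrep 'pos|cont'; python3 -m crank '{"motion":[[-2,-3.55,0,0],[-2,-3.55,0,0],[-2,-3.55,0,0],[0,0,0,0],[0,0,0,0]]}' | egrep 'pos|cont'; python3 -m crank '{"motion":[[0,0,0,0],[0,0,0,0],[0,0,0,0],[0,0,0,0],[0,0,0,0]]}' | egrep 'pos|cont'
python3 - <<'E'
from h import *
s=env.observe();print(s['t'],s['position'])
im=env.camera('wrist');np.save('s6.npy',np.r_[s['position'],s['tcp_rot']])
for r in env.tip_of('call_bell','wrist')[:2]:
    px=np.array(r['location'])*[512,384];print(r['p'],px,onz(*ray('wrist',px,s),0))
T=np.array(env.calibration('wrist')['T_tool_cam']);c=env.calibration('wrist')
R=Ro.from_rotvec(s['tcp_rot']).as_matrix();p=T[:3,:3].T@(R.T@(np.array([433,288,45])-s['position'])-T[:3,3])
a=np.arctan2(np.hypot(p[0],p[1]),p[2]);u=p[:2]/np.hypot(p[0],p[1])*a*f(c)+[c['cx'],c['cy']];print(u)
x0,y0=int(u[0]-80),max(0,int(u[1]-60));print(x0,y0)
save('j.png',cv2.resize(im[y0:y0+120,x0:x0+160],(800,600),interpolation=cv2.INTER_CUBIC))
E
```

```text
position: [395.9, 157.9, 243.2]
contact_force: [0.8, 0.6, -0.9]
position: [368.4, 275.9, 242.9]
contact_force: [0.1, -0.4, -0.1]
position: [368.8, 275.2, 243.1]
contact_force: [1.0, -0.2, -0.2]
25.15 [368.75738034 275.158027   243.08451188]
0.69 [230.2976 119.3088] [434.37979626 291.82973635   0.        ]
0.63 [364.8   129.408] [374.45452398 120.39237261   0.        ]
[230.33290772 120.39446658]
150 60
```

View pics/j.png

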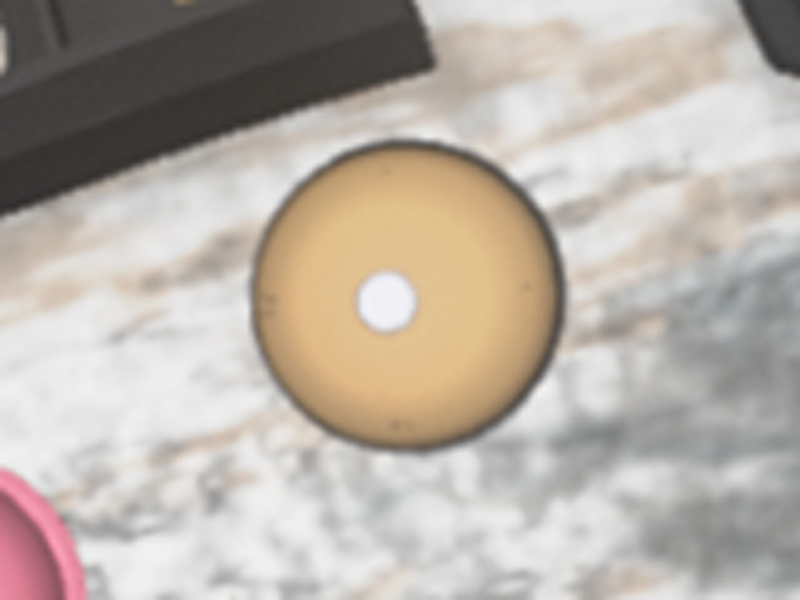

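The crop shows the brass dome with its steel plunger at (387,301). The pink one is only at the lower left corner.

```bash
python3 - <<'E'
from h import *
v=np.load('s6.npy');s=dict(position=v[:3],tcp_rot=v[3:])
X=onz(*ray('wrist',(227.4,120.2),s),60);B=onz(*ray('wrist',(231.6,119),s),8);print(X,B)
R=Ro.from_rotvec(s['tcp_rot']).as_matrix()
print('two-view', meet([ray('wrist',(227.4,120.2),s),ray('scene',(353/1.5625,422/1.5625)),ray('top',(280.5/1.5625,358.5/1.5625))]))
print(R.T@(X-s['position']))
E
```

```text
[434.15962183 289.64410367  60.        ] [434.24447314 289.38261933   8.        ]
two-view [434.84714109 290.04296291  52.87825165]
[ 58.72909022 -32.20308325 183.08766614]
```

```bash
python3 -m crank '{"motion":[[3,-1.6,2.5,0],[2.87,-1.62,3,0],[0,0,3.5,0],[0,0,3.5,0],[0,0,3,0]]}' | egrep 'pos|cont'; python3 -m crank '{"motion":[[0,0,0,0],[0,0,0,0],[0,0,0,0],[0,0,0,0],[0,0,0,0]]}' | egrep 'pos|cont'
```

```text
position: [433.8, 289.8, 86.2]
contact_force: [0.0, 0.2, -0.4]
position: [434.3, 290.2, 89.1]
contact_force: [0.1, 0.3, 0.3]
```

```bash
python3 -m crank '{"motion":[[0,0,1.2,0],[0,0,1.1,0],[0,0,0.3,0],[0,0,0,0],[0,0,0,0]]}' | egrep 'pos|cont'; python3 -m crank '{"motion":[[0,0,0.05,0],[0,0,0.05,0],[0,0,0.05,0],[0,0,0.05,0],[0,0,0,0]]}' | egrep 'pos|cont'
```

```text
position: [434.2, 290.1, 62.3]
contact_force: [-0.4, -0.1, -0.7]
position: [434.1, 290.1, 60.2]
contact_force: [0.4, -0.0, 2.0]
```

```bash
python3 -m crank '{"motion":[[0,0,0.05,0],[0,0,0.05,0],[0,0,0.05,0],[0,0,0,0],[0,0,0,0]]}' | egrep 'pos|cont'
```

```text
position: [434.1, 290.1, 58.7]
contact_force: [0.6, 0.4, 5.1]
```

```bash
python3 -m crank '{"motion":[[0,0,0.03,0],[0,0,0.02,0],[0,0,0,0],[0,0,0,0],[0,0,0,0]]}' | egrep 'pos|cont'
```

```text
position: [434.1, 290.1, 58.2]
contact_force: [-0.2, -0.3, 5.8]
```

```bash
python3 -m crank '{"motion":[[0,0,-0.3,0],[0,0,-1,0],[0,0,-3,0],[0,0,-4,0],[0,0,-4,0]]}' | egrep 'pos|cont'; python3 -m crank '{"motion":[[-3,1.6,-3,0],[-3,1.6,-2,0],[0,0,0,0],[0,0,0,0],[0,0,0,0]]}' | egrep 't:|pos|cont'
python3 - <<'E'
from h import *
s=env.observe();env.camera('wrist')
for r in env.tip_of('call_bell','wrist')[:1]: print(onz(*ray('wrist',np.array(r['location'])*[512,384],s),0))
im=env.camera('scene');save('k.png',cv2.resize(im[150:300,200:400],(800,600),interpolation=cv2.INTER_CUBIC))
E
```

```text
position: [433.4, 289.8, 182.6]
contact_force: [0.8, 0.3, 0.5]
t: 29.25
position: [367.8, 276.0, 230.4]
tcp_rot: [3.11, -0.443, -0.002]
contact_force: [-0.1, -0.6, -0.2]
[398.81239634 433.63147044   0.        ]
```

View pics/k.png

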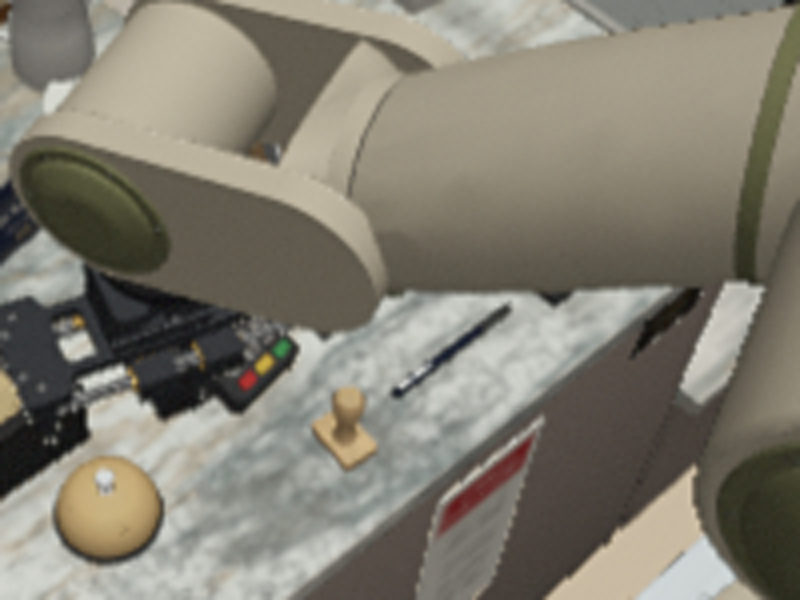

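The brass bell stands upright in place at (108,505), and the finger is clear of everything.

```bash
python3 -c "
from rig import env
print(env.hand_in())"
```

```text
the job is handed in; nothing more can be done
None
```

The 7 stands in the counter window (drum at about 4.395 rad), the brass bell was pressed gently about 3 mm, past its 2 mm ring point by the force reading, and the job is handed in with the arm clear of everything.

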